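# Unstack the soft vice jaws onto their colour-coded cradles

## Task

Take apart the crosswise stack of four anodised soft vice jaws and lay each one in the cradle of its own colour: flat on both rubber saddles between the lugs, in line with the cradle and centred along it, top side up. Put the upper pair into their cradles before you touch the lower pair, set the jaws down rather than dropping them, and leave the tool holder and the oil bottle where they stand.

Things in the scene. Friction and masses are not known exactly. Their poses are not given: they have to be found in the camera images.
- jaw_red_mid (a point): Centre of the red soft jaw: a plain red anodised aluminium bar 130 x 30 x 30 mm, 0.2 to 0.45 kg, two dark bolt holes in its top. Its x axis runs along the 130 mm, z is up; this point is half-way up. At the start: one of the lower pair (side by side 76 mm apart, underside 24 mm over the bench on two battens, 18 mm open below its middle) of the stack.
- jaw_blue_mid (a point): Centre of the blue soft jaw: a plain blue anodised aluminium bar 130 x 30 x 30 mm, 0.2 to 0.45 kg, two dark bolt holes in its top. Its x axis runs along the 130 mm, z is up; this point is half-way up. At the start: one of the lower pair (side by side 76 mm apart, underside 24 mm over the bench on two battens, 18 mm open below its middle) of the stack.
- jaw_green_mid (a point): Centre of the green soft jaw: a plain green anodised aluminium bar 130 x 30 x 30 mm, 0.2 to 0.45 kg, two dark bolt holes in its top. Its x axis runs along the 130 mm, z is up; this point is half-way up. At the start: one of the upper pair (76 mm apart, lying across the lower two, open below its middle) of the stack.
- jaw_yellow_mid (a point): Centre of the yellow soft jaw: a plain yellow anodised aluminium bar 130 x 30 x 30 mm, 0.2 to 0.45 kg, two dark bolt holes in its top. Its x axis runs along the 130 mm, z is up; this point is half-way up. At the start: one of the upper pair (76 mm apart, lying across the lower two, open below its middle) of the stack.
- seat_red (a point): Where the red jaw's centre must rest, 39 mm over the bench, mid red cradle (fixed red plate 150 x 62 x 6 mm; x along its length, z up). Across it, 45 mm either side of mid, two black saddles 16 mm long, tops 24 mm over the bench, each with two red lugs 10 mm higher, 46 mm apart inside. Open at both ends, and between the saddles so that fingers can straddle the jaw there. Either way round is right.
- seat_blue (a point): Where the blue jaw's centre must rest, 39 mm over the bench, mid blue cradle (fixed blue plate 150 x 62 x 6 mm; x along its length, z up). Across it, 45 mm either side of mid, two black saddles 16 mm long, tops 24 mm over the bench, each with two blue lugs 10 mm higher, 46 mm apart inside. Open at both ends, and between the saddles so that fingers can straddle the jaw there. Either way round is right.
- seat_green (a point): Where the green jaw's centre must rest, 39 mm over the bench, mid green cradle (fixed green plate 150 x 62 x 6 mm; x along its length, z up). Across it, 45 mm either side of mid, two black saddles 16 mm long, tops 24 mm over the bench, each with two green lugs 10 mm higher, 46 mm apart inside. Open at both ends, and between the saddles so that fingers can straddle the jaw there. Either way round is right.
- seat_yellow (a point): Where the yellow jaw's centre must rest, 39 mm over the bench, mid yellow cradle (fixed yellow plate 150 x 62 x 6 mm; x along its length, z up). Across it, 45 mm either side of mid, two black saddles 16 mm long, tops 24 mm over the bench, each with two yellow lugs 10 mm higher, 46 mm apart inside. Open at both ends, and between the saddles so that fingers can straddle the jaw there. Either way round is right.
- toolholder_mid (a point): Bystander: a steel taper tool holder standing on its flange, 63 mm wide and 112 mm tall; point half-way up.
- oil_mid (a point): Bystander: a white plastic oil bottle with black cap, 60 mm wide and 150 mm tall; point half-way up.
Not all that is in view belongs to the job. Leave any white look-alike of the part that bears jaw_green_mid alone.

How it is judged:
On the way:
1. the upper pair, green and yellow, have come off the stack into their cradles while red and blue still lie where they were (horizontal distance between jaw_green_mid and seat_green below 0.012 m and z of jaw_green_mid in the frame of seat_green between -0.004 and 0.004 m and angle between each of jaw_green_mid, jaw_yellow_mid's own z axis and vertical below 0.06 rad and angle between the x axis of jaw_green_mid and the x axis of seat_green, either way round below 0.15 rad and horizontal distance between jaw_yellow_mid and seat_yellow below 0.012 m and z of jaw_yellow_mid in the frame of seat_yellow between -0.004 and 0.004 m and angle between the x axis of jaw_yellow_mid and the x axis of seat_yellow, either way round below 0.15 rad and distance of each of jaw_red_mid, jaw_blue_mid from where it was at the start of the episode below 0.03 m), for 0.2 s.
At the end, for the whole second after the job is handed in: Every jaw lies in the cradle of its colour: centre within 12 mm horizontally and 4 mm in height of its seat point, top side up and level within 0.06 rad, in line with the cradle within 0.15 rad (either way round), and at rest (horizontal distance between jaw_red_mid and seat_red below 0.012 m and z of jaw_red_mid in the frame of seat_red between -0.004 and 0.004 m and angle between each of jaw_red_mid, jaw_blue_mid, jaw_green_mid, jaw_yellow_mid's own z axis and vertical below 0.06 rad and angle between the x axis of jaw_red_mid and the x axis of seat_red, either way round below 0.15 rad and linear speed of each of jaw_red, jaw_blue, jaw_green, jaw_yellow below 0.02 m/s and horizontal distance between jaw_blue_mid and seat_blue below 0.012 m and z of jaw_blue_mid in the frame of seat_blue between -0.004 and 0.004 m and angle between the x axis of jaw_blue_mid and the x axis of seat_blue, either way round below 0.15 rad and horizontal distance between jaw_green_mid and seat_green below 0.012 m and z of jaw_green_mid in the frame of seat_green between -0.004 and 0.004 m and angle between the x axis of jaw_green_mid and the x axis of seat_green, either way round below 0.15 rad and horizontal distance between jaw_yellow_mid and seat_yellow below 0.012 m and z of jaw_yellow_mid in the frame of seat_yellow between -0.004 and 0.004 m and angle between the x axis of jaw_yellow_mid and the x axis of seat_yellow, either way round below 0.15 rad); the robot touches nothing.
It fails at once if a jaw is dropped (it moves faster than 0.6 m/s while the fingers do not touch it) ((linear speed of jaw_red above 0.6 m/s and contact force between the fingers and jaw_red below 0.1 N) or (linear speed of jaw_blue above 0.6 m/s and contact force between the fingers and jaw_blue below 0.1 N) or (linear speed of jaw_green above 0.6 m/s and contact force between the fingers and jaw_green below 0.1 N) or (linear speed of jaw_yellow above 0.6 m/s and contact force between the fingers and jaw_yellow below 0.1 N)).
It fails at once if the tool holder or the oil bottle is moved more than 15 mm (distance of any of toolholder_mid, oil_mid from where it was at the start of the episode above 0.015 m).
It also fails if it takes over 120 s, if anything falls off the work surface, if the arm or the gripper's body presses on something with over 40 N, if the wrist force passes 120 N, or if a joint passes its speed limit or range.

## Robot

A 6-joint arm with a two-finger parallel gripper is mounted at the origin on the work surface. World frame = base frame: x ahead of the robot, y to its left, z up, the work surface at z = 0. Lengths are in m, angles in rad, forces in N, time in s.
With the tool pointing down it reaches from about 0.35 to 0.85 m from the base axis. Payload 8.1 kg.
Tool frame: the origin (TCP) lies between the finger pads; the fingertips stand 11 mm ahead of it and the grasp point (between the pads) lies 8 mm behind it (tips_ahead is the z of the fingertips in the tool frame, in m); z points along the fingers, y is the line along which they close (so a half turn about z gives the same grasp; the last joint's range is limited). The gripper opens to 93 mm and grips with 3 to 60 N. Pads are 15 mm wide; open, the fingers measure 128 mm over their backs; the gripper's body (75 mm by 188 mm) begins 65 mm behind the grasp point.
Start: joints at [1.158, 0.13, 1.488, -0, 1.523, -0.085], TCP at [0.193, 0.568, 0.23] pointing down, gripper open.
Joint ranges: [-2.96, 2.96], [-0.89, 2.26], [0.02, 2.5], [-1.34, 4.48], [0, 2.73], [-2.66, 2.66]. Speed limits (rad/s): [2.39, 2.39, 2.79, 3.14, 3.14, 3.14].

## Interface

Orientations are given as a rotation vector (axis times angle).
In Python, from plant import read_state, read_camera, close_job, tips_ahead gives the robot as it stands. The module is installed in compiled form; this text tells all that it offers.
- The arm moves only by the tool move_arm, never from a script. Its argument "plan" is a list of rows, each a list of 7 numbers: the turn, a rotation vector about the tool's x, y, z in units of 6 degrees (1.0 is 6 degrees), then the shift along the tool's x, y, z in units of 25 mm (1.0 is 25 mm), then the finger opening in mm, from 0 to 93. A call has exactly 10 rows; each row shifts and turns the commanded pose from where the row before left it, along the tool's axes as they then stand; what a row does not reach is not made up. A row lasts 1/10 s, in which the tool goes at most 50 mm and 8.59 degrees, less where a joint would pass 70% of its speed; a pose out of reach is approached as far as the arm can. A call is refused whole if a number of a shift passes 1 or a number of a turn 1, either way. A call with a gripper value outside its range is refused whole. The fingers move at their own pace and stop on an object; "force" is the grip in N (left out, the last holds). Time passes only in rows, so rows that do not move let the fingers close, or fill a call up. It gives the time, the measured TCP pose, the force, the opening and the grip force at its end, in the units of the state.
- read_state(): the state, without advancing time (a new reading comes with each control period).
- read_camera(name): name is "scene" or "side" or "wrist"; returns a dict with "frame" (400x640x3 uint8, red, green, blue), "z_map" (400x640 float32, m along the optical axis (not along the pixel's ray), 0 where there is no reading), "fx", "fy", "cx", "cy" (pixels), "rvec" (rotation vector, rad) and "tvec" (3), from world to camera coordinates, as OpenCV has them. Camera axes: x right, y down, z forward; pixel columns grow to the right and rows downward; lengths in m; the calibration is good to about 2 mm. The wrist camera is an equidistant fisheye: a pixel r from the principal point sees the ray r / f radians off the axis. A picture is of the moment at which its call begins.
- close_job(): hands the job in; it is judged then, once.
The state is a dict: "t": time; "q": joint angles; "dq": joint speeds; "joint_torque": joint torques, N m; "tool_pos": TCP position; "orientation": TCP orientation; "force": force on the tool from outside, world axes, zero at the start; "wrist_torque": the same for the moment, N m; "opening": finger opening in m; "gripper_force": force on a finger pad.
Only numpy, scipy, OpenCV 4.12 (cv2) and the standard library are available. Lean on these libraries where they do the work, as an engineer would, in place of code of your own. Each camera call takes 0.05 s, during which the arm holds its last target. There are 200 camera calls.

## Working session

There is one attempt and no reset: what is moved stays moved. The work goes in short steps, Python scripts to look and compute and a tool call to move; the robot and the scene stay as the last step left them, time stands still between calls to the robot, and variables do not carry over. Pictures are saved under pics/ and viewed, at most 14 in all, crops included, and the job is handed in when it is done.

Besides the shell and the picture viewer there is one more tool, called after ">>>" in YAML: its name, and indented under it one key for each argument. move_arm: Moves the arm, as the interface text tells. Its arguments: {"type":"object","properties":{"plan":{"type":"array","items":{"type":"array","items":{"type":"number"}}},"force":{"type":"number"}},"required":["plan"]}

```bash
mkdir -p pics
cat > h.py <<'E'
import numpy as np, cv2
from plant import *
from scipy.spatial.transform import Rotation as R
def cloud(name):
    c=read_camera(name); z=c['z_map']; v,u=np.mgrid[0:400,0:640]
    x=(u-c['cx'])/c['fx']; y=(v-c['cy'])/c['fy']
    P=np.stack([x*z,y*z,z],-1); Rm=R.from_rotvec(np.ravel(c['rvec'])).as_matrix()
    W=(P-np.ravel(c['tvec']))@Rm
    W[z==0]=np.nan
    return c['frame'],W
def save(n,f): cv2.imwrite('pics/'+n+'.png',f[...,::-1])
E
python3 - <<'E'
from h import *
for n in('scene','side'):
    f,W=cloud(n); save(n,f); np.savez(n+'.npz',f=f,W=W)
s=read_state(); print({k:np.round(v,3) for k,v in s.items()},tips_ahead)
E
```

```text
{'t': np.float64(0.1), 'q': array([ 1.158,  0.131,  1.489,  0.   ,  1.523, -0.085]), 'dq': array([ 0.001, -0.   , -0.002, -0.001, -0.   , -0.   ]), 'joint_torque': array([ 1.0000e-03, -5.6133e+01, -4.9310e+01,  7.7000e-02,  2.9000e-02,
       -0.0000e+00]), 'tool_pos': array([0.193, 0.568, 0.229]), 'orientation': array([-5.130e-01, -3.099e+00,  3.000e-03]), 'force': array([ 0.365, -0.363, -0.417]), 'wrist_torque': array([-0.039,  0.03 , -0.065]), 'gripper_force': np.float64(0.0), 'opening': np.float64(0.093)} 0.011
```

View pics/scene.png

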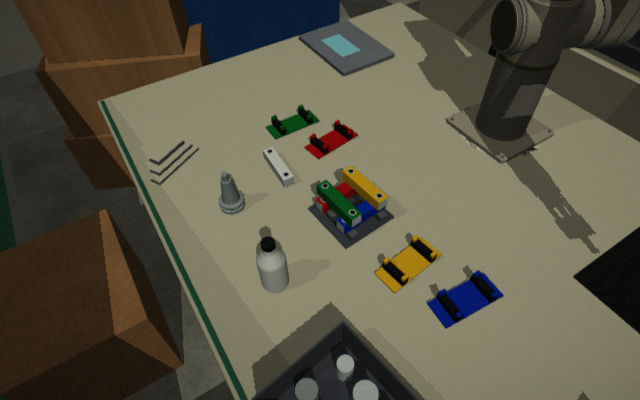

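View pics/side.png

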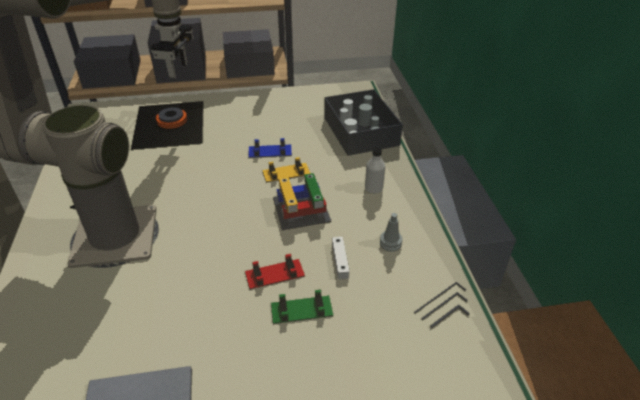

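The scene view shows the stack with green (338,201) and yellow (365,187) on top and red and blue below. Cradles are green (292,121), red (331,139), yellow (407,263) and blue (465,299). The loose white bar at (278,166) is the look-alike, so I leave it alone. The bottle is at (272,265) and the tool holder at (230,195). The side view agrees.

```bash
cat > loc.py <<'E'
from h import *
hues={'red':[(0,6),(174,180)],'green':[(45,85)],'blue':[(108,130)],'yellow':[(18,32)]}
def locate(f,W,lo,hi,tag=''):
    hsv=cv2.cvtColor(f,cv2.COLOR_RGB2HSV)
    for c,rs in hues.items():
        m=np.zeros(f.shape[:2],bool)
        for a,b in rs: m|=(hsv[...,0]>=a)&(hsv[...,0]<=b)
        m&=(hsv[...,1]>130)&(hsv[...,2]>35)&(W[...,2]>lo)&(W[...,2]<hi)&(W[...,0]>0.2)&(abs(W[...,1])<.7)&(W[...,0]<.95)
        n,l,st,_=cv2.connectedComponentsWithStats(cv2.dilate(m.astype('uint8'),np.ones((7,7))))
        for i in range(1,n):
            p=W[(l==i)&m]
            if len(p)<40: continue
            (cx,cy),(w,h),a=cv2.minAreaRect(p[:,:2].astype('float32'))
            if w<h: w,h,a=h,w,a-90
            a=(a+90)%180-90
            print(tag,c,len(p),np.round([cx,cy,np.median(p[:,2])],4),'size',np.round([w,h],3),'ang',round(a,1))
E
python3 - <<'E'
from loc import *
for n in('scene','side'):
    d=np.load(n+'.npz'); f,W=d['f'],d['W']
    locate(f,W,-.004,.012,n+' plate'); locate(f,W,.079,.092,n+' upper'); locate(f,W,.049,.060,n+' lower'); locate(f,W,.028,.054,n+' lowside')
    for z in((.02,.1),):
        pass
d=np.load('scene.npz');W=d['W']
for nm,(u,v) in dict(tool=(230,195),oil=(272,265),white=(278,166)).items(): print(nm,np.round(W[v,u],3))
E
```

```text
scene plate red 519 [ 0.4404 -0.22    0.0067] size [0.151 0.063] ang 8.1
scene plate green 439 [ 0.4959 -0.3461  0.0069] size [0.15  0.062] ang -0.0
scene plate green 779 [ 9.475e-01 -2.128e-01  8.000e-04] size [0.974 0.006] ang -89.9
scene plate blue 1329 [0.4777 0.343  0.0063] size [0.15  0.061] ang -4.6
scene plate yellow 1150 [0.52   0.212  0.0063] size [0.152 0.063] ang 7.0
scene upper green 494 [0.5846 0.0279 0.0843] size [0.128 0.03 ] ang -85.6
scene upper yellow 509 [0.507  0.0209 0.0844] size [0.131 0.031] ang -84.5
scene lower red 128 [ 0.5409 -0.015   0.0544] size [0.032 0.032] ang -78.6
scene lower red 48 [ 0.6076 -0.01    0.0541] size [0.031 0.011] ang -85.6
scene lower blue 155 [0.534  0.061  0.0542] size [0.038 0.03 ] ang 6.9
scene lower blue 53 [0.6004 0.0664 0.0538] size [0.03  0.011] ang -83.1
scene lower yellow 40 [0.52   0.0217 0.0578] size [0.128 0.003] ang -83.6
scene lowside red 98 [ 0.5345 -0.0166  0.048 ] size [0.042 0.032] ang 6.6
scene lowside red 59 [ 0.6019 -0.0102  0.0448] size [0.032 0.022] ang -84.3
scene lowside blue 213 [0.5536 0.063  0.0466] size [0.105 0.032] ang 4.9
side plate red 734 [ 0.4414 -0.2205  0.0053] size [0.148 0.065] ang 7.9
side plate green 254 [ 0.492  -0.3467  0.0053] size [0.058 0.054] ang -1.7
side plate blue 281 [0.4784 0.342  0.0056] size [0.143 0.07 ] ang -6.1
side plate yellow 383 [0.5217 0.2185 0.0057] size [0.149 0.078] ang 6.0
side upper green 89 [0.5832 0.0308 0.0836] size [0.074 0.023] ang -85.1
side upper yellow 252 [0.5074 0.0222 0.0836] size [0.136 0.03 ] ang -84.6
side lower red 110 [ 0.5509 -0.0158  0.0532] size [0.043 0.037] ang 5.3
side lower blue 61 [0.5463 0.0619 0.0537] size [0.033 0.03 ] ang 13.2
side lowside red 236 [ 0.55   -0.0156  0.0418] size [0.126 0.036] ang 5.0
tool [ 0.78  -0.142  0.056]
oil [0.795 0.112 0.102]
white [ 0.627 -0.189  0.03 ]
```

```bash
cat > nav.py <<'E'
from h import *
def nav(*wps,first='turn'):
    """each wp = x,y,z,yaw of tool y (deg); prints turn first, then shift in tool axes (units)"""
    s=read_state(); p=np.array(s['tool_pos']); M=R.from_rotvec(s['orientation'])
    print('t',round(float(s['t']),2),'pos',np.round(p,4),'yaw',round(float(np.degrees(np.arctan2(*M.as_matrix()[[1,0],1]))),2),'tilt',np.round(M.as_matrix()[:2,2],4),'op',round(float(s['opening']),4),'F',np.round(s['force'],1),'g',round(float(s['gripper_force']),1))
    for w in wps:
        a=np.radians(w[3]); y=np.array([np.cos(a),np.sin(a),0]); z=np.array([0,0,-1.]); T=R.from_matrix(np.stack([np.cross(y,z),y,z],1))
        turn=(M.inv()*T).as_rotvec(degrees=True)/6
        d=np.array(w[:3])-p
        print(w,'turn',np.round(turn,2),'shift after turn',np.round(T.inv().apply(d)/.025,2),'| shift before turn',np.round(M.inv().apply(d)/.025,2))
        p,M=np.array(w[:3]),T
def wcloud():
    c=read_camera('wrist'); z=c['z_map'].astype(float); v,u=np.mgrid[0:400,0:640]
    a=(u-c['cx'])/c['fx']; b=(v-c['cy'])/c['fy']; th=np.hypot(a,b)+1e-9; k=np.where(th<1.3,np.tan(np.minimum(th,1.3))/th,np.nan)
    P=np.stack([a*k*z,b*k*z,z],-1); W=(P-np.ravel(c['tvec']))@R.from_rotvec(np.ravel(c['rvec'])).as_matrix(); W[z==0]=np.nan
    return c['frame'],W
E
python3 -c "
from nav import *
nav((.5846,.0285,.17,5.4))"
```

```text
t 0.1 pos [0.1929 0.5676 0.2287] yaw 71.22 tilt [-0.0007 -0.0015] op 0.0933 F [ 0.4 -0.4 -0.4] g 0.0
(0.5846, 0.0285, 0.17, 5.4) turn [-2.000e-02  1.000e-02  1.097e+01] shift after turn [-22.94  13.57   2.35] | shift before turn [-21.78 -15.37   2.37]
```

>>> move_arm:
  plan:
    - [0, 0, 0, -1, -0.7, 0, 60]
    - [0, 0, 0, -1, -0.7, 0, 60]
    - [0, 0, 0, -1, -0.7, 0, 60]
    - [0, 0, 0, -1, -0.7, 0, 60]
    - [0, 0, 0, -1, -0.7, 0, 60]
    - [0, 0, 0, -1, -0.7, 0, 60]
    - [0, 0, 0, -1, -0.7, 0, 60]
    - [0, 0, 0, -1, -0.7, 0, 60]
    - [0, 0, 0, -1, -0.7, 0, 60]
    - [0, 0, 0, -1, -0.7, 0, 60]
  force: 30

```text
t: 1.1
tool_pos: [0.3738, 0.3207, 0.2292]
orientation: [-0.512, -3.099, 0.001]
force: [0.5, -0.3, 0.5]
opening: 0.0599
gripper_force: 0.0
```

>>> move_arm:
  plan:
    - [0, 0, 0, -1, -0.7, 0, 60]
    - [0, 0, 0, -1, -0.7, 0, 60]
    - [0, 0, 0, -1, -0.7, 0, 60]
    - [0, 0, 0, -1, -0.7, 0, 60]
    - [0, 0, 0, -1, -0.7, 0, 60]
    - [0, 0, 0, -1, -0.7, 0, 60]
    - [0, 0, 0, -1, -0.7, 0, 60]
    - [0, 0, 0, -1, -0.7, 0, 60]
    - [0, 0, 0, -1, -0.7, 0, 60]
    - [0, 0, 0, -1, -0.7, 0, 60]

```text
t: 2.1
tool_pos: [0.5542, 0.0746, 0.2291]
orientation: [-0.513, -3.099, 0.0]
force: [1.0, 0.6, 0.1]
opening: 0.06
gripper_force: 0.0
```

>>> move_arm:
  plan:
    - [0, 0, 1, 0, 0, 0, 60]
    - [0, 0, 1, 0, 0, 0, 60]
    - [0, 0, 1, 0, 0, 0, 60]
    - [0, 0, 1, 0, 0, 0, 60]
    - [0, 0, 1, 0, 0, 0, 60]
    - [0, 0, 1, 0, 0, 0, 60]
    - [0, 0, 1, 0, 0, 0, 60]
    - [0, 0, 1, 0, 0, 0, 60]
    - [0, 0, 1, 0, 0, 0, 60]
    - [0, 0, 1, 0, 0, 0, 60]

```text
t: 3.1
tool_pos: [0.5535, 0.0757, 0.2291]
orientation: [-1.998, -2.423, 0.001]
force: [0.6, -0.2, -0.1]
opening: 0.06
gripper_force: 0.0
```

Run:
```python
from nav import *; from loc import locate
nav((.5846,.0285,.17,5.4))
f,W=wcloud(); save('w1',f)
locate(f,W,.079,.092,'up');locate(f,W,.049,.060,'low');locate(f,W,-.004,.012,'plate')
```

```text
t 3.1 pos [0.5535 0.0757 0.2291] yaw 10.97 tilt [-0.001  -0.0001] op 0.06 F [ 0.6 -0.2 -0.1] g 0.0
(0.5846, 0.0285, 0.17, 5.4) turn [-0.01 -0.    0.93] shift after turn [-2.    1.06  2.36] | shift before turn [-2.09  0.86  2.36]
up green 1775 [0.5841 0.0417 0.084 ] size [0.103 0.028] ang -85.8
up yellow 1917 [0.5064 0.0329 0.084 ] size [0.111 0.03 ] ang -84.9
low red 946 [ 0.5493 -0.0119  0.0539] size [0.047 0.03 ] ang 4.4
low red 105 [ 0.6108 -0.0051  0.0539] size [0.028 0.006] ang -87.6
low blue 1126 [0.5428 0.0649 0.054 ] size [0.048 0.03 ] ang 6.0
low blue 95 [0.6041 0.0709 0.054 ] size [0.029 0.005] ang -86.3
plate yellow 678 [0.4561 0.2075 0.0065] size [0.061 0.02 ] ang -82.4
plate yellow 2943 [0.521  0.2156 0.0064] size [0.074 0.062] ang 6.0
plate yellow 740 [0.5852 0.2228 0.0064] size [0.061 0.02 ] ang -83.8
```

View pics/w1.png

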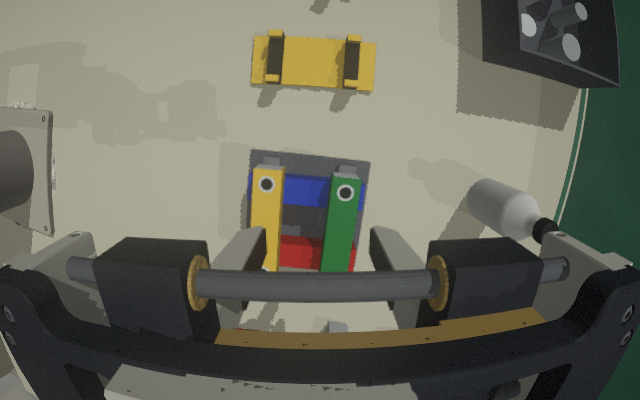

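The wrist view shows the yellow bar at (268,217) and the green bar at (341,222), with the yellow cradle at (313,62). The fingers straddle the region, and the positions agree with the scene view. Next I go to green.

```bash
python3 -c "
from nav import *
nav((.585,.0285,.229,5.2),(.585,.0285,.061,5.2),(.585,.0285,.20,5.2),(.496,-.346,.2,-90),(.496,-.346,.032,-90))"
```

```text
t 3.15 pos [0.5535 0.0757 0.2291] yaw 10.6 tilt [-0.0009 -0.0001] op 0.0601 F [ 1.3  0.1 -0.1] g 0.0
(0.585, 0.0285, 0.229, 5.2) turn [-0.01 -0.    0.9 ] shift after turn [-1.99  1.08  0.  ] | shift before turn [-2.09  0.89  0.  ]
(0.585, 0.0285, 0.061, 5.2) turn [0. 0. 0.] shift after turn [0.   0.   6.72] | shift before turn [0.   0.   6.72]
(0.585, 0.0285, 0.2, 5.2) turn [0. 0. 0.] shift after turn [ 0.    0.   -5.56] | shift before turn [ 0.    0.   -5.56]
(0.496, -0.346, 0.2, -90) turn [ 0.    0.   15.87] shift after turn [-3.56 14.98  0.  ] | shift before turn [-14.6  -4.9   0. ]
(0.496, -0.346, 0.032, -90) turn [0. 0. 0.] shift after turn [0.   0.   6.72] | shift before turn [0.   0.   6.72]
```

>>> move_arm:
  plan:
    - [0, 0, 0.9, 0, 0, 0, 60]
    - [0, 0, 0, -0.7, 0.4, 0, 60]
    - [0, 0, 0, -0.7, 0.4, 0, 60]
    - [0, 0, 0, -0.6, 0.3, 0, 60]
    - [0, 0, 0, 0, 0, 0.9, 60]
    - [0, 0, 0, 0, 0, 0.9, 60]
    - [0, 0, 0, 0, 0, 0.9, 60]
    - [0, 0, 0, 0, 0, 0.3, 60]
    - [0, 0, 0, 0, 0, 0, 60]
    - [0, 0, 0, 0, 0, 0, 60]

```text
t: 4.15
tool_pos: [0.587, 0.0283, 0.1556]
orientation: [2.105, 2.331, 0.001]
force: [0.5, -0.4, 0.4]
opening: 0.0597
gripper_force: 0.0
```

Run:
```python
from nav import *; from loc import locate
nav((.585,.0285,.061,5.2))
f,W=wcloud(); locate(f,W,.079,.092,'up')
```

```text
t 4.15 pos [0.587  0.0283 0.1556] yaw 5.82 tilt [ 0.001  -0.0001] op 0.0597 F [ 0.5 -0.4  0.4] g 0.0
(0.585, 0.0285, 0.061, 5.2) turn [0.01 0.   0.1 ] shift after turn [ 0.02 -0.08  3.78] | shift before turn [ 0.02 -0.08  3.78]
up green 4092 [0.5848 0.0353 0.0841] size [0.115 0.029] ang -85.2
up yellow 4026 [0.5071 0.0315 0.0842] size [0.113 0.03 ] ang -84.6
```

>>> move_arm:
  plan:
    - [0, 0, 0.1, 0, -0.08, 0.5, 60]
    - [0, 0, 0, 0, 0, 0.6, 60]
    - [0, 0, 0, 0, 0, 0.6, 60]
    - [0, 0, 0, 0, 0, 0.6, 60]
    - [0, 0, 0, 0, 0, 0.6, 60]
    - [0, 0, 0, 0, 0, 0.6, 60]
    - [0, 0, 0, 0, 0, 0.28, 60]
    - [0, 0, 0, 0, 0, 0, 60]
    - [0, 0, 0, 0, 0, 0, 25]
    - [0, 0, 0, 0, 0, 0, 25]

```text
t: 5.2
tool_pos: [0.5851, 0.0286, 0.0611]
orientation: [2.117, 2.319, 0.002]
force: [0.1, -0.6, 0.3]
opening: 0.0484
gripper_force: 0.0
```

>>> move_arm:
  plan:
    - [0, 0, 0, 0, 0, 0, 25]
    - [0, 0, 0, 0, 0, 0, 25]
    - [0, 0, 0, 0, 0, 0, 25]
    - [0, 0, 0, 0, 0, -0.1, 25]
    - [0, 0, 0, 0, 0, -0.2, 25]
    - [0, 0, 0, 0, 0, -0.4, 25]
    - [0, 0, 0, 0, 0, -0.5, 25]
    - [0, 0, 0, 0, 0, -0.8, 25]
    - [0, 0, 0, 0, 0, -0.9, 25]
    - [0, 0, 0, 0, 0, -0.9, 25]

```text
t: 6.2
tool_pos: [0.5844, 0.0285, 0.1571]
orientation: [2.118, 2.32, 0.001]
force: [0.2, 0.3, -2.7]
opening: 0.0296
gripper_force: 29.9
```

Run:
```python
from nav import *
nav((.585,.0285,.19,5.2),(.496,-.346,.19,-90),(.496,-.346,.032,-90))
f,W=wcloud(); save('w2',f)
```

```text
t 6.2 pos [0.5844 0.0285 0.1571] yaw 5.22 tilt [ 0.0007 -0.    ] op 0.0296 F [ 0.2  0.3 -2.7] g 29.9
(0.585, 0.0285, 0.19, 5.2) turn [0.01 0.   0.  ] shift after turn [-0.    0.02 -1.32] | shift before turn [-0.    0.03 -1.32]
(0.496, -0.346, 0.19, -90) turn [ 0.    0.   15.87] shift after turn [-3.56 14.98  0.  ] | shift before turn [-14.6  -4.9   0. ]
(0.496, -0.346, 0.032, -90) turn [0. 0. 0.] shift after turn [0.   0.   6.32] | shift before turn [0.   0.   6.32]
```

View pics/w2.png

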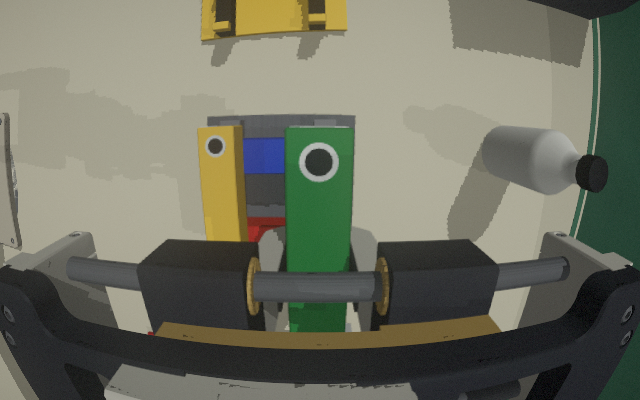

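Green is held at 30 N; the bar fills the gap at (318,230).

>>> move_arm:
  plan:
    - [0, 0, 0, -0.5, -0.17, -0.7, 25]
    - [0, 0, 0, -1, -0.33, -0.6, 25]
    - [0, 0, 0, -1, -0.33, 0, 25]
    - [0, 0, 0, -1, -0.33, 0, 25]
    - [0, 0, 0, -1, -0.33, 0, 25]
    - [0, 0, 0, -1, -0.33, 0, 25]
    - [0, 0, 0, -1, -0.33, 0, 25]
    - [0, 0, 0, -1, -0.33, 0, 25]
    - [0, 0, 0, -1, -0.33, 0, 25]
    - [0, 0, 0, -1, -0.33, 0, 25]

```text
t: 7.25
tool_pos: [0.5275, -0.2161, 0.188]
orientation: [2.118, 2.32, 0.0]
force: [0.4, 0.5, -3.1]
opening: 0.0297
gripper_force: 29.9
```

>>> move_arm:
  plan:
    - [0, 0, 0, -1, -0.35, 0, 25]
    - [0, 0, 0, -1, -0.35, 0, 25]
    - [0, 0, 0, -1, -0.35, 0, 25]
    - [0, 0, 0, -1, -0.35, 0, 25]
    - [0, 0, 0, -1, -0.35, 0, 25]
    - [0, 0, 0.8, 0, 0, 0, 25]
    - [0, 0, 1, 0, 0, 0, 25]
    - [0, 0, 1, 0, 0, 0, 25]
    - [0, 0, 1, 0, 0, 0, 25]
    - [0, 0, 1, 0, 0, 0, 25]

```text
t: 8.25
tool_pos: [0.4955, -0.3436, 0.1879]
orientation: [2.632, 1.715, 0.0]
force: [0.1, 0.6, -3.2]
opening: 0.0299
gripper_force: 29.9
```

>>> move_arm:
  plan:
    - [0, 0, 1, 0, 0, 0, 25]
    - [0, 0, 1, 0, 0, 0, 25]
    - [0, 0, 1, 0, 0, 0, 25]
    - [0, 0, 1, 0, 0, 0, 25]
    - [0, 0, 1, 0, 0, 0, 25]
    - [0, 0, 1, 0, 0, 0, 25]
    - [0, 0, 1, 0, 0, 0, 25]
    - [0, 0, 1, 0, 0, 0, 25]
    - [0, 0, 1, 0, 0, 0, 25]
    - [0, 0, 1, 0, 0, 0, 25]

```text
t: 9.25
tool_pos: [0.4956, -0.3436, 0.1879]
orientation: [3.137, 0.169, 0.0]
force: [-0.5, -0.5, -2.5]
opening: 0.0299
gripper_force: 29.9
```

Run:
```python
from nav import *; from loc import locate
nav((.496,-.346,.19,-90),(.496,-.346,.032,-90))
f,W=wcloud(); locate(f,W,-.004,.012,'plate'); locate(f,W,.012,.045,'lugs'); locate(f,W,.16,.24,'held')
f,W=cloud('scene'); locate(f,W,.15,.24,'held scene')
```

```text
t 9.25 pos [ 0.4956 -0.3436  0.1879] yaw -83.83 tilt [ 0.0003 -0.0003] op 0.0299 F [-0.5 -0.5 -2.5] g 29.9
(0.496, -0.346, 0.19, -90) turn [ 0.   -0.    1.03] shift after turn [ 0.02  0.1  -0.08] | shift before turn [ 0.01  0.1  -0.08]
(0.496, -0.346, 0.032, -90) turn [0. 0. 0.] shift after turn [0.   0.   6.32] | shift before turn [0.   0.   6.32]
plate red 921 [ 0.5047 -0.2102  0.0065] size [0.061 0.022] ang -83.0
plate red 2373 [ 0.4433 -0.2189  0.0065] size [0.066 0.062] ang 8.7
plate yellow 369 [0.5516 0.1953 0.0067] size [0.094 0.028] ang 0.9
plate yellow 115 [0.4568 0.1957 0.0073] size [0.043 0.016] ang -86.4
lugs red 948 [ 0.5515 -0.0274  0.036 ] size [0.128 0.005] ang 5.2
lugs red 120 [ 0.4899 -0.2376  0.0341] size [0.016 0.011] ang 4.6
lugs red 91 [ 0.4825 -0.1903  0.0343] size [0.017 0.015] ang -89.1
lugs blue 464 [0.5641 0.0514 0.036 ] size [0.087 0.006] ang 6.1
held green 4984 [ 0.522  -0.3392  0.2115] size [0.057 0.03 ] ang 6.5
held green 1496 [ 0.4668 -0.3455  0.2114] size [0.029 0.02 ] ang -83.4
held scene green 300 [ 0.5271 -0.3393  0.206 ] size [0.064 0.031] ang 4.8
```

>>> move_arm:
  plan:
    - [0, 0, 1, 0, 0.1, 0, 25]
    - [0, 0, 0, 0, 0, 0.5, 25]
    - [0, 0, 0, 0, 0, 0.7, 25]
    - [0, 0, 0, 0, 0, 0.7, 25]
    - [0, 0, 0, 0, 0, 0.7, 25]
    - [0, 0, 0, 0, 0, 0.5, 25]
    - [0, 0, 0, 0, 0, 0, 25]
    - [0, 0, 0, 0, 0, 0, 25]
    - [0, 0, 0, 0, 0, 0, 25]
    - [0, 0, 0, 0, 0, 0, 25]

```text
t: 10.35
tool_pos: [0.4964, -0.3466, 0.1115]
orientation: [3.14, 0.012, 0.002]
force: [-0.0, 1.0, -3.3]
opening: 0.0297
gripper_force: 29.9
```

Run:
```python
from nav import *; from loc import locate
nav((.496,-.346,.032,-90))
f,W=wcloud(); save('w3',f); locate(f,W,-.004,.012,'plate'); locate(f,W,.024,.045,'lugs');locate(f,W,.09,.15,'held')
m=(W[...,2]>.115)&(W[...,2]<.15)&(abs(W[...,1]+.346)<.012); print('wrist x range',np.nanmin(W[m][:,0]),np.nanmax(W[m][:,0]))
f,W=cloud('scene'); save('s3',cv2.resize(f[80:180,240:400],None,fx=4,fy=4))
m=(W[...,2]>.12)&(W[...,2]<.14)&(abs(W[...,1]+.346)<.012); print('scene x range',np.nanmin(W[m][:,0]),np.nanmax(W[m][:,0]))
```

```text
t 10.35 pos [ 0.4964 -0.3466  0.1115] yaw -89.55 tilt [ 0.0016 -0.0014] op 0.0297 F [-0.   1.  -3.3] g 29.9
(0.496, -0.346, 0.032, -90) turn [ 0.01 -0.02  0.07] shift after turn [-0.02 -0.02  3.18] | shift before turn [-0.02 -0.03  3.18]
plate red 2274 [ 0.4843 -0.2132  0.0066] size [0.063 0.062] ang 7.8
lugs red 1411 [ 0.5518 -0.0274  0.0358] size [0.129 0.006] ang 5.2
lugs red 229 [ 0.4893 -0.2352  0.034 ] size [0.019 0.017] ang -82.6
lugs red 151 [ 0.4824 -0.1865  0.0344] size [0.016 0.009] ang 4.1
held green 5169 [ 0.5267 -0.3455  0.135 ] size [0.064 0.03 ] ang 0.4
held green 1534 [ 0.4673 -0.3456  0.135 ] size [0.029 0.02 ] ang -89.4
wrist x range 0.4571566385565907 0.5624877246648765
scene x range 0.43328429251117917 0.5617158925505881
```

View pics/w3.png

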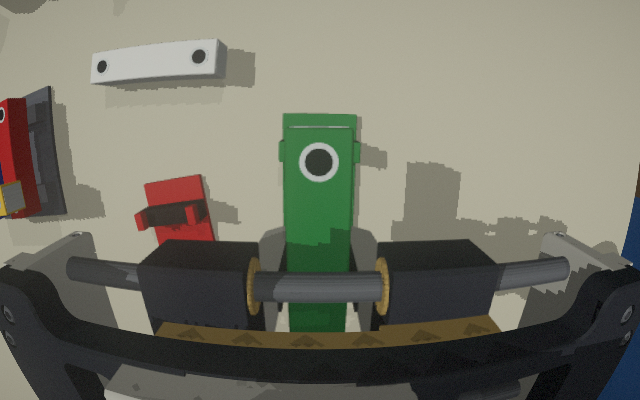

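The wrist view shows the green jaw (319,210) in line with the green plate (320,120), lugs evenly to either side (282,150 and 358,150). Next I lower it.

>>> move_arm:
  plan:
    - [0, 0, 0.07, 0, 0, 0.4, 25]
    - [0, 0, 0, 0, 0, 0.6, 25]
    - [0, 0, 0, 0, 0, 0.6, 25]
    - [0, 0, 0, 0, 0, 0.6, 25]
    - [0, 0, 0, 0, 0, 0.5, 25]
    - [0, 0, 0, 0, 0, 0.3, 25]
    - [0, 0, 0, 0, 0, 0.15, 25]
    - [0, 0, 0, 0, 0, 0.05, 25]
    - [0, 0, 0, 0, 0, 0, 25]
    - [0, 0, 0, 0, 0, 0, 25]

```text
t: 11.45
tool_pos: [0.4962, -0.3464, 0.0308]
orientation: [3.141, -0.0, 0.001]
force: [-1.0, 0.1, 0.9]
opening: 0.0296
gripper_force: 29.9
```

>>> move_arm:
  plan:
    - [0, 0, 0, 0, 0, 0, 60]
    - [0, 0, 0, 0, 0, 0, 60]
    - [0, 0, 0, 0, 0, 0, 60]
    - [0, 0, 0, 0, 0, 0, 60]
    - [0, 0, 0, 0, 0, -0.3, 60]
    - [0, 0, 0, 0, 0, -1, 60]
    - [0, 0, 0, 0, 0, -1, 60]
    - [0, 0, 0, 0, 0, -1, 60]
    - [0, 0, 0, 0, 0, -1, 60]
    - [0, 0, 0, 0, 0, -1, 60]

```text
t: 12.45
tool_pos: [0.4958, -0.346, 0.1644]
orientation: [3.141, -0.0, 0.001]
force: [-1.0, -0.0, -0.3]
opening: 0.06
gripper_force: 0.0
```

Run:
```python
from nav import *; from loc import locate
nav((.507,.022,.19,5.3),(.507,.022,.061,5.3),(.507,.022,.16,5.3),(.5205,.214,.16,97),(.5205,.214,.031,97))
f,W=wcloud(); locate(f,W,.048,.06,'wr')
f,W=cloud('scene'); locate(f,W,.048,.06,'sc'); locate(f,W,.079,.09,'sc');
```

```text
t 12.45 pos [ 0.4958 -0.346   0.1644] yaw -90.0 tilt [ 0.0005 -0.0004] op 0.06 F [-1.  -0.  -0.3] g 0.0
(0.507, 0.022, 0.19, 5.3) turn [ 1.000e-02 -0.000e+00 -1.588e+01] shift after turn [14.62  1.81 -1.02] | shift before turn [  0.45 -14.72  -1.03]
(0.507, 0.022, 0.061, 5.3) turn [0. 0. 0.] shift after turn [0.   0.   5.16] | shift before turn [0.   0.   5.16]
(0.507, 0.022, 0.16, 5.3) turn [0. 0. 0.] shift after turn [ 0.    0.   -3.96] | shift before turn [ 0.    0.   -3.96]
(0.5205, 0.214, 0.16, 97) turn [  0.     0.   -15.28] shift after turn [-1.47  7.56  0.  ] | shift before turn [7.6  1.25 0.  ]
(0.5205, 0.214, 0.031, 97) turn [0. 0. 0.] shift after turn [0.   0.   5.16] | shift before turn [0.   0.   5.16]
wr red 1147 [ 0.5702 -0.0113  0.0546] size [0.088 0.034] ang 5.0
wr red 100 [ 0.4889 -0.02    0.0546] size [0.03  0.009] ang -78.1
wr green 2892 [ 0.4899 -0.3449  0.0543] size [0.112 0.029] ang -0.1
wr blue 786 [0.5629 0.0646 0.0547] size [0.087 0.032] ang 5.7
sc red 352 [ 0.5695 -0.0129  0.0543] size [0.089 0.031] ang 4.7
sc green 262 [ 0.4959 -0.3439  0.0544] size [0.128 0.031] ang -1.4
sc blue 403 [0.5607 0.0637 0.0543] size [0.092 0.031] ang 6.1
sc yellow 40 [0.5204 0.0228 0.0583] size [0.125 0.003] ang -84.4
sc yellow 513 [0.5068 0.0212 0.0844] size [0.131 0.031] ang -84.7
```

Green is seated at (0.496, −0.345) with its top at 54 mm. Yellow next.

>>> move_arm:
  plan:
    - [0, 0, 0, 0, -0.7, -0.5, 60]
    - [0, 0, 0, 0, -1, -0.5, 60]
    - [0, 0, 0, 0, -1, 0, 60]
    - [0, 0, 0, 0, -1, 0, 60]
    - [0, 0, 0, 0, -1, 0, 60]
    - [0, 0, 0, 0, -1, 0, 60]
    - [0, 0, 0, 0, -1, 0, 60]
    - [0, 0, 0, 0, -1, 0, 60]
    - [0, 0, 0, 0, -1, 0, 60]
    - [0, 0, 0, 0, -1, 0, 60]

```text
t: 13.55
tool_pos: [0.4954, -0.1024, 0.1871]
orientation: [-3.141, 0.0, 0.001]
force: [0.3, -0.1, 1.4]
opening: 0.0601
gripper_force: 0.0
```

>>> move_arm:
  plan:
    - [0, 0, 0, 0.1, -1, 0, 60]
    - [0, 0, 0, 0.1, -1, 0, 60]
    - [0, 0, 0, 0.1, -1, 0, 60]
    - [0, 0, 0, 0.1, -1, 0, 60]
    - [0, 0, 0, 0.05, -1, 0, 60]
    - [0, 0, -0.9, 0, 0, 0, 60]
    - [0, 0, -1, 0, 0, 0, 60]
    - [0, 0, -1, 0, 0, 0, 60]
    - [0, 0, -1, 0, 0, 0, 60]
    - [0, 0, -1, 0, 0, 0, 60]

```text
t: 14.55
tool_pos: [0.5067, 0.0216, 0.187]
orientation: [-3.037, -0.804, 0.001]
force: [0.4, -0.4, -0.3]
opening: 0.0602
gripper_force: 0.0
```

>>> move_arm:
  plan:
    - [0, 0, -1, 0, 0, 0, 60]
    - [0, 0, -1, 0, 0, 0, 60]
    - [0, 0, -1, 0, 0, 0, 60]
    - [0, 0, -1, 0, 0, 0, 60]
    - [0, 0, -1, 0, 0, 0, 60]
    - [0, 0, -1, 0, 0, 0, 60]
    - [0, 0, -1, 0, 0, 0, 60]
    - [0, 0, -1, 0, 0, 0, 60]
    - [0, 0, -1, 0, 0, 0, 60]
    - [0, 0, -1, 0, 0, 0, 60]

```text
t: 15.55
tool_pos: [0.5067, 0.0215, 0.187]
orientation: [-2.228, -2.214, 0.001]
force: [-0.5, 0.2, 0.1]
opening: 0.0603
gripper_force: 0.0
```

Run:
```python
from nav import *; from loc import locate
f,W=wcloud(); locate(f,W,.079,.09,'wr'); locate(f,W,-.004,.012,'pl')
nav((.507,.022,.061,5.3))
```

```text
wr yellow 4208 [0.5072 0.0234 0.0841] size [0.129 0.03 ] ang -84.3
pl red 47 [ 0.494  -0.1798  0.0048] size [0.033 0.004] ang 5.1
pl yellow 3446 [0.5045 0.2102 0.0064] size [0.116 0.057] ang 6.4
pl yellow 475 [0.5852 0.2121 0.0064] size [0.042 0.023] ang -85.6
t 15.6 pos [0.5067 0.0215 0.187 ] yaw 0.01 tilt [-0.0008  0.    ] op 0.06 F [ 0.3  0.  -0.7] g 0.0
(0.507, 0.022, 0.061, 5.3) turn [-0.01 -0.   -0.88] shift after turn [0.02 0.01 5.04] | shift before turn [0.02 0.02 5.04]
```

>>> move_arm:
  plan:
    - [0, 0, -0.9, 0, 0, 0, 60]
    - [0, 0, 0, 0, 0, 0.7, 60]
    - [0, 0, 0, 0, 0, 1, 60]
    - [0, 0, 0, 0, 0, 1, 60]
    - [0, 0, 0, 0, 0, 0.8, 60]
    - [0, 0, 0, 0, 0, 0.7, 60]
    - [0, 0, 0, 0, 0, 0.5, 60]
    - [0, 0, 0, 0, 0, 0.34, 60]
    - [0, 0, 0, 0, 0, 0, 60]
    - [0, 0, 0, 0, 0, 0, 25]

```text
t: 16.6
tool_pos: [0.5074, 0.0214, 0.0622]
orientation: [2.127, 2.312, 0.001]
force: [-0.7, -0.1, 0.3]
opening: 0.0559
gripper_force: 0.0
```

>>> move_arm:
  plan:
    - [0, 0, 0, 0, 0, 0, 25]
    - [0, 0, 0, 0, 0, 0, 25]
    - [0, 0, 0, 0, 0, 0, 25]
    - [0, 0, 0, 0, 0, 0, 25]
    - [0, 0, 0, 0, 0, -0.1, 25]
    - [0, 0, 0, 0, 0, -0.3, 25]
    - [0, 0, 0, 0, 0, -0.6, 25]
    - [0, 0, 0, 0, 0, -0.9, 25]
    - [0, 0, 0, 0, 0, -1, 25]
    - [0, 0, 0, 0, 0, -1, 25]

```text
t: 17.6
tool_pos: [0.507, 0.0215, 0.1612]
orientation: [2.126, 2.312, 0.001]
force: [0.9, 0.4, -2.0]
opening: 0.0297
gripper_force: 30.0
```

Run:
```python
from nav import *; from loc import locate
nav((.5205,.214,.16,97),(.5205,.214,.031,97))
```

```text
t 17.6 pos [0.507  0.0215 0.1612] yaw 4.8 tilt [ 0.0006 -0.0001] op 0.0297 F [ 0.9  0.4 -2. ] g 30.0
(0.5205, 0.214, 0.16, 97) turn [ 0.000e+00  1.000e-02 -1.537e+01] shift after turn [-1.47  7.58  0.05] | shift before turn [7.63 1.18 0.05]
(0.5205, 0.214, 0.031, 97) turn [0. 0. 0.] shift after turn [0.   0.   5.16] | shift before turn [0.   0.   5.16]
```

>>> move_arm:
  plan:
    - [0, 0, 0, 0.8, 0.1, 0, 25]
    - [0, 0, 0, 1, 0.2, 0, 25]
    - [0, 0, 0, 1, 0.2, 0, 25]
    - [0, 0, 0, 1, 0.2, 0, 25]
    - [0, 0, 0, 1, 0.2, 0, 25]
    - [0, 0, 0, 1, 0.1, 0, 25]
    - [0, 0, 0, 1, 0.1, 0, 25]
    - [0, 0, 0, 0.8, 0.1, 0, 25]
    - [0, 0, -0.7, 0, 0, 0, 25]
    - [0, 0, -0.7, 0, 0, 0, 25]

```text
t: 18.6
tool_pos: [0.5211, 0.2142, 0.1604]
orientation: [1.946, 2.466, 0.001]
force: [-0.8, -0.3, -2.7]
opening: 0.0298
gripper_force: 30.0
```

>>> move_arm:
  plan:
    - [0, 0, -1, 0, 0, 0, 25]
    - [0, 0, -1, 0, 0, 0, 25]
    - [0, 0, -1, 0, 0, 0, 25]
    - [0, 0, -1, 0, 0, 0, 25]
    - [0, 0, -1, 0, 0, 0, 25]
    - [0, 0, -1, 0, 0, 0, 25]
    - [0, 0, -1, 0, 0, 0, 25]
    - [0, 0, -1, 0, 0, 0, 25]
    - [0, 0, -1, 0, 0, 0, 25]
    - [0, 0, -1, 0, 0, 0, 25]

```text
t: 19.6
tool_pos: [0.5212, 0.2134, 0.1604]
orientation: [0.452, 3.108, 0.001]
force: [0.1, 0.3, -3.3]
opening: 0.0301
gripper_force: 30.0
```

>>> move_arm:
  plan:
    - [0, 0, -1, 0, 0, 0, 25]
    - [0, 0, -1, 0, 0, 0, 25]
    - [0, 0, -1, 0, 0, 0, 25]
    - [0, 0, -1, 0, 0, 0, 25]
    - [0, 0, 0, 0, 0, 0.5, 25]
    - [0, 0, 0, 0, 0, 0.7, 25]
    - [0, 0, 0, 0, 0, 0.6, 25]
    - [0, 0, 0, 0, 0, 0.2, 25]
    - [0, 0, 0, 0, 0, 0, 25]
    - [0, 0, 0, 0, 0, 0, 25]

```text
t: 20.6
tool_pos: [0.5213, 0.2134, 0.1095]
orientation: [-0.196, 3.135, 0.0]
force: [0.0, -0.0, -2.2]
opening: 0.0298
gripper_force: 30.0
```

Run:
```python
from nav import *; from loc import locate
nav((.5205,.214,.0325,97))
f,W=wcloud(); save('w4',f); locate(f,W,-.004,.012,'plate'); locate(f,W,.09,.15,'held')
```

```text
t 20.6 pos [0.5213 0.2134 0.1095] yaw 97.17 tilt [0.0003 0.0001] op 0.0298 F [ 0.  -0.  -2.2] g 30.0
(0.5205, 0.214, 0.0325, 97) turn [0.   0.   0.03] shift after turn [0.03 0.03 3.08] | shift before turn [0.03 0.03 3.08]
plate red 1149 [ 0.439  -0.2035  0.0051] size [0.149 0.037] ang 7.5
plate blue 1008 [0.4131 0.3508 0.0065] size [0.062 0.018] ang 84.7
plate blue 4483 [0.4784 0.3455 0.0065] size [0.075 0.062] ang -5.2
plate blue 501 [0.5433 0.3387 0.0064] size [0.062 0.019] ang 80.6
plate yellow 883 [0.4577 0.2081 0.0063] size [0.061 0.021] ang -83.1
plate yellow 214 [0.5128 0.2433 0.0062] size [0.056 0.004] ang 6.7
held yellow 8339 [0.4908 0.2105 0.1315] size [0.069 0.032] ang 7.1
held yellow 1623 [0.5522 0.2181 0.1314] size [0.029 0.021] ang -81.4
```

View pics/w4.png

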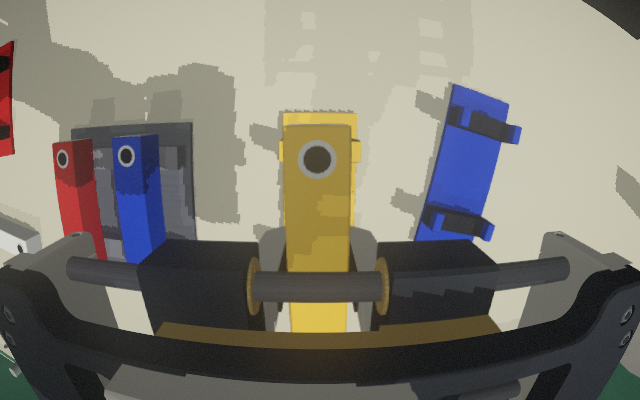

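The yellow jaw (318,210) is over the yellow plate, its lugs at (281,150) and (359,150). The blue cradle is visible at (468,165). Next I lower it.

>>> move_arm:
  plan:
    - [0, 0, 0, 0, 0.05, 0.4, 25]
    - [0, 0, 0, 0, 0, 0.6, 25]
    - [0, 0, 0, 0, 0, 0.6, 25]
    - [0, 0, 0, 0, 0, 0.6, 25]
    - [0, 0, 0, 0, 0, 0.5, 25]
    - [0, 0, 0, 0, 0, 0.25, 25]
    - [0, 0, 0, 0, 0, 0.1, 25]
    - [0, 0, 0, 0, 0, 0.05, 25]
    - [0, 0, 0, 0, 0, 0, 25]
    - [0, 0, 0, 0, 0, 0, 25]

```text
t: 21.65
tool_pos: [0.5215, 0.2147, 0.0323]
orientation: [-0.197, 3.134, 0.0]
force: [0.3, -0.0, -1.3]
opening: 0.0298
gripper_force: 30.0
```

>>> move_arm:
  plan:
    - [0, 0, 0, 0, 0, 0, 60]
    - [0, 0, 0, 0, 0, 0, 60]
    - [0, 0, 0, 0, 0, 0, 60]
    - [0, 0, 0, 0, 0, 0, 60]
    - [0, 0, 0, 0, 0, -0.3, 60]
    - [0, 0, 0, 0, 0, -1, 60]
    - [0, 0, 0, 0, 0, -1, 60]
    - [0, 0, 0, 0, 0, -1, 60]
    - [0, 0, 0, 0, 0, -1, 60]
    - [0, 0, 0, 0, 0, -1, 60]

```text
t: 22.65
tool_pos: [0.5209, 0.2145, 0.1659]
orientation: [-0.197, 3.135, 0.0]
force: [0.3, -0.4, -0.9]
opening: 0.0599
gripper_force: 0.0
```

Run:
```python
from nav import *; from loc import locate
f,W=wcloud(); locate(f,W,.048,.06,'wr')
f,W=cloud('scene'); locate(f,W,.048,.06,'sc')
f,W=cloud('side'); locate(f,W,.048,.06,'sd')
nav((.542,.063,.16,95.5))
```

```text
wr red 2081 [ 0.5496 -0.0121  0.0536] size [0.129 0.032] ang 5.1
wr blue 2602 [0.5302 0.064  0.0538] size [0.105 0.031] ang 5.2
wr yellow 4008 [0.5207 0.2156 0.0542] size [0.129 0.03 ] ang 7.5
sc red 480 [ 0.5489 -0.0147  0.0543] size [0.13  0.031] ang 5.4
sc green 258 [ 0.4963 -0.345   0.0543] size [0.129 0.03 ] ang 0.3
sc blue 543 [0.542  0.0618 0.0542] size [0.129 0.032] ang 4.7
sc yellow 672 [0.5202 0.2128 0.0543] size [0.131 0.031] ang 7.1
sd red 289 [ 0.5497 -0.0144  0.0533] size [0.126 0.038] ang 5.1
sd green 242 [ 0.4853 -0.3472  0.0534] size [0.101 0.027] ang 1.1
sd blue 193 [0.5437 0.0597 0.0537] size [0.119 0.034] ang 7.6
sd yellow 232 [0.5211 0.2127 0.0533] size [0.127 0.039] ang 5.0
t 22.8 pos [0.5225 0.215  0.167 ] yaw 97.2 tilt [0.0048 0.0015] op 0.06 F [-0.6 -0.3 -1. ] g 0.0
(0.542, 0.063, 0.16, 95.5) turn [0.01 0.05 0.28] shift after turn [-0.19 -6.13  0.28] | shift before turn [-0.01 -6.13  0.27]
```

Green and yellow are seated, and red and blue have not moved. Blue next.

>>> move_arm:
  plan:
    - [0, 0, 0.3, 0, -0.6, 0, 60]
    - [0, 0, 0, 0, -1, 0, 60]
    - [0, 0, 0, 0, -1, 0, 60]
    - [0, 0, 0, 0, -1, 0, 60]
    - [0, 0, 0, 0, -1, 0, 60]
    - [0, 0, 0, -0.1, -1, 0, 60]
    - [0, 0, 0, -0.1, -0.5, 0.2, 60]
    - [0, 0, 0, 0, 0, 1, 60]
    - [0, 0, 0, 0, 0, 1, 60]
    - [0, 0, 0, 0, 0, 0, 60]

```text
t: 23.8
tool_pos: [0.5369, 0.0627, 0.1038]
orientation: [0.145, -3.129, -0.0]
force: [0.7, 0.4, -0.3]
opening: 0.0598
gripper_force: 0.0
```

Run:
```python
from nav import *; from loc import locate
f,W=wcloud(); locate(f,W,.048,.06,'wr')
nav((.5425,.063,.031,95.2),(.5425,.063,.15,95.2),(.4784,.3445,.15,84.7))
```

```text
wr red 3898 [ 0.5326 -0.0137  0.054 ] size [0.094 0.03 ] ang 5.3
wr blue 5334 [0.5278 0.063  0.0542] size [0.1  0.03] ang 5.4
wr blue 59 [0.6056 0.07   0.0539] size [0.027 0.003] ang -86.1
wr yellow 3050 [0.501  0.2121 0.0543] size [0.089 0.032] ang 7.2
t 23.85 pos [0.5382 0.063  0.1062] yaw 95.35 tilt [-0.0061 -0.0001] op 0.0596 F [-0.2 -0.3  0.2] g 0.0
(0.5425, 0.063, 0.031, 95.2) turn [ 0.   -0.06  0.02] shift after turn [-0.17 -0.02  3.01] | shift before turn [-0.19 -0.02  3.01]
(0.5425, 0.063, 0.15, 95.2) turn [0. 0. 0.] shift after turn [ 0.    0.   -4.76] | shift before turn [ 0.    0.   -4.76]
(0.4784, 0.3445, 0.15, 84.7) turn [0.   0.   1.75] shift after turn [ 3.59 10.98  0.  ] | shift before turn [ 1.53 11.45  0.  ]
```

>>> move_arm:
  plan:
    - [0, 0, 0, -0.15, 0, 0.4, 60]
    - [0, 0, 0, 0, 0, 0.6, 60]
    - [0, 0, 0, 0, 0, 0.6, 60]
    - [0, 0, 0, 0, 0, 0.6, 60]
    - [0, 0, 0, 0, 0, 0.5, 60]
    - [0, 0, 0, 0, 0, 0.25, 60]
    - [0, 0, 0, 0, 0, 0, 60]
    - [0, 0, 0, 0, 0, 0, 60]
    - [0, 0, 0, 0, 0, 0, 25]
    - [0, 0, 0, 0, 0, 0, 25]

```text
t: 24.85
tool_pos: [0.5451, 0.0636, 0.0362]
orientation: [-0.148, 3.137, -0.0]
force: [0.0, -0.1, -0.3]
opening: 0.0485
gripper_force: 0.0
```

>>> move_arm:
  plan:
    - [0, 0, 0, 0, 0, 0, 25]
    - [0, 0, 0, 0, 0, 0, 25]
    - [0, 0, 0, 0, 0, 0, 25]
    - [0, 0, 0, 0, 0, -0.1, 25]
    - [0, 0, 0, 0, 0, -0.3, 25]
    - [0, 0, 0, 0, 0, -0.6, 25]
    - [0, 0, 0, 0, 0, -0.9, 25]
    - [0, 0, 0, 0, 0, -1, 25]
    - [0, 0, 0, 0, 0, -1, 25]
    - [0, 0, 0, 0, 0, -1, 25]

```text
t: 25.85
tool_pos: [0.5445, 0.0636, 0.1602]
orientation: [-0.148, 3.137, -0.0]
force: [0.1, -0.6, -2.7]
opening: 0.0296
gripper_force: 30.0
```

Run:
```python
from nav import *
nav((.4784,.3445,.15,84.7))
```

```text
t 25.85 pos [0.5445 0.0636 0.1602] yaw 95.4 tilt [0.001 0.   ] op 0.0296 F [ 0.1 -0.6 -2.7] g 30.0
(0.4784, 0.3445, 0.15, 84.7) turn [0.   0.01 1.78] shift after turn [ 3.67 10.94  0.41] | shift before turn [ 1.57 11.43  0.41]
```

>>> move_arm:
  plan:
    - [0, 0, 0, 0.1, 0.7, 0, 25]
    - [0, 0, 0, 0.1, 1, 0, 25]
    - [0, 0, 0, 0.1, 1, 0, 25]
    - [0, 0, 0, 0.1, 1, 0, 25]
    - [0, 0, 0, 0.1, 1, 0, 25]
    - [0, 0, 0, 0.2, 1, 0, 25]
    - [0, 0, 0, 0.2, 1, 0, 25]
    - [0, 0, 0, 0.2, 1, 0, 25]
    - [0, 0, 0, 0.2, 1, 0, 25]
    - [0, 0, 0, 0.2, 1, 0, 25]

```text
t: 26.85
tool_pos: [0.4841, 0.3026, 0.1593]
orientation: [-0.148, 3.137, 0.001]
force: [-0.2, -0.4, -3.2]
opening: 0.0297
gripper_force: 30.0
```

>>> move_arm:
  plan:
    - [0, 0, 0, 0, 1, 0, 25]
    - [0, 0, 0, 0, 0.7, 0, 25]
    - [0, 0, 0.9, 0, 0, 0, 25]
    - [0, 0, 0.9, 0, 0, 0, 25]
    - [0, 0, 0, 0, 0, 0.7, 25]
    - [0, 0, 0, 0, 0, 0.8, 25]
    - [0, 0, 0, 0, 0, 0.5, 25]
    - [0, 0, 0, 0, 0, 0, 25]
    - [0, 0, 0, 0, 0, 0, 25]
    - [0, 0, 0, 0, 0, 0, 25]

```text
t: 27.85
tool_pos: [0.481, 0.3442, 0.1093]
orientation: [0.148, 3.137, 0.002]
force: [-1.3, -0.3, -3.0]
opening: 0.0299
gripper_force: 30.0
```

Run:
```python
from nav import *; from loc import locate
nav((.4805,.3448,.0365,84.7))
f,W=wcloud(); save('w5',f); locate(f,W,-.004,.012,'plate'); locate(f,W,.09,.15,'held')
```

```text
t 27.85 pos [0.481  0.3442 0.1093] yaw 84.6 tilt [0.0016 0.0009] op 0.0299 F [-1.3 -0.3 -3. ] g 30.0
(0.4805, 0.3448, 0.0365, 84.7) turn [ 0.01  0.01 -0.02] shift after turn [0.02 0.02 2.91] | shift before turn [0.03 0.02 2.91]
plate blue 746 [0.4132 0.3506 0.0062] size [0.061 0.02 ] ang 82.2
plate blue 177 [0.4717 0.3169 0.0061] size [0.059 0.003] ang -4.7
plate blue 174 [0.4769 0.3751 0.0062] size [0.06  0.002] ang -5.1
plate yellow 1662 [0.4808 0.2097 0.0059] size [0.068 0.065] ang 6.7
held blue 8205 [0.4506 0.3479 0.1277] size [0.073 0.03 ] ang -5.4
held blue 1443 [0.5147 0.3417 0.1277] size [0.029 0.021] ang 84.9
```

View pics/w5.png

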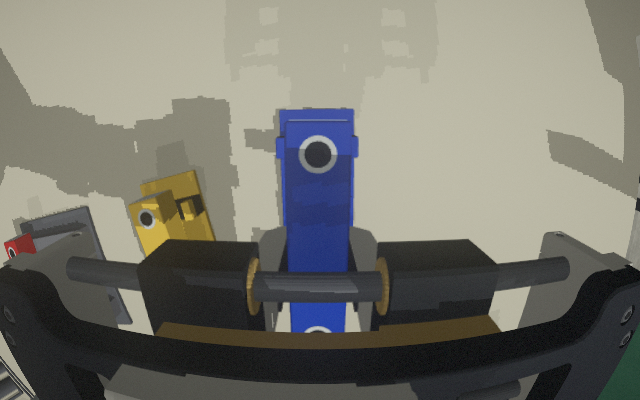

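The blue jaw (318,210) is in line with the blue plate, its lugs even at (280,147) and (356,147).

>>> move_arm:
  plan:
    - [0, 0, 0, 0, 0, 0.4, 25]
    - [0, 0, 0, 0, 0, 0.6, 25]
    - [0, 0, 0, 0, 0, 0.6, 25]
    - [0, 0, 0, 0, 0, 0.5, 25]
    - [0, 0, 0, 0, 0, 0.4, 25]
    - [0, 0, 0, 0, 0, 0.25, 25]
    - [0, 0, 0, 0, 0, 0.1, 25]
    - [0, 0, 0, 0, 0, 0.06, 25]
    - [0, 0, 0, 0, 0, 0, 25]
    - [0, 0, 0, 0, 0, 0, 25]

```text
t: 28.9
tool_pos: [0.4808, 0.3441, 0.0357]
orientation: [0.148, 3.137, 0.001]
force: [0.5, -0.1, -2.3]
opening: 0.0299
gripper_force: 30.0
```

>>> move_arm:
  plan:
    - [0, 0, 0, 0, 0, 0, 60]
    - [0, 0, 0, 0, 0, 0, 60]
    - [0, 0, 0, 0, 0, 0, 60]
    - [0, 0, 0, 0, 0, 0, 60]
    - [0, 0, 0, 0, 0, -0.3, 60]
    - [0, 0, 0, 0, 0, -1, 60]
    - [0, 0, 0, 0, 0, -1, 60]
    - [0, 0, 0, 0, 0, -1, 60]
    - [0, 0, 0, 0, 0, -1, 60]
    - [0, 0, 0, 0, 0, -1, 60]

```text
t: 29.9
tool_pos: [0.4803, 0.3438, 0.1694]
orientation: [0.148, 3.138, 0.0]
force: [-0.5, -0.3, -0.4]
opening: 0.0604
gripper_force: 0.0
```

Run:
```python
from nav import *; from loc import locate
f,W=wcloud(); locate(f,W,.048,.06,'wr')
f,W=cloud('scene'); locate(f,W,.048,.06,'sc')
nav((.549,-.0137,.16,95.2),(.549,-.0137,.031,95.2),(.549,-.0137,.15,95.2),(.4408,-.2205,.15,98))
```

```text
wr red 206 [ 0.4992 -0.0157  0.0533] size [0.031 0.028] ang -85.5
wr blue 3868 [0.4779 0.3454 0.0541] size [0.128 0.03 ] ang -5.5
wr yellow 1413 [0.4986 0.213  0.0537] size [0.085 0.032] ang 8.2
sc red 480 [ 0.5485 -0.0149  0.0543] size [0.131 0.031] ang 5.1
sc green 257 [ 0.4969 -0.3456  0.0543] size [0.129 0.03 ] ang -0.4
sc blue 779 [0.478  0.3427 0.0542] size [0.129 0.031] ang -5.3
sc yellow 677 [0.5201 0.2127 0.0541] size [0.131 0.031] ang 7.2
t 30.0 pos [0.4826 0.3452 0.173 ] yaw 84.6 tilt [0.0068 0.004 ] op 0.0599 F [0.3 1.2 0.8] g 0.0
(0.549, -0.0137, 0.16, 95.2) turn [ 0.04  0.07 -1.77] shift after turn [ -1.34 -14.54   0.52] | shift before turn [ -3.99 -14.05   0.48]
(0.549, -0.0137, 0.031, 95.2) turn [0. 0. 0.] shift after turn [0.   0.   5.16] | shift before turn [0.   0.   5.16]
(0.549, -0.0137, 0.15, 95.2) turn [0. 0. 0.] shift after turn [ 0.    0.   -4.76] | shift before turn [ 0.    0.   -4.76]
(0.4408, -0.2205, 0.15, 98) turn [ 0.    0.   -0.47] shift after turn [ 5.44 -7.59  0.  ] | shift before turn [ 5.06 -7.85  0.  ]
```

>>> move_arm:
  plan:
    - [0, 0, -0.9, 0, 0, 0, 60]
    - [0, 0, -0.9, 0, 0, 0, 60]
    - [0, 0, 0, -0.1, -1, 0, 60]
    - [0, 0, 0, -0.1, -1, 0, 60]
    - [0, 0, 0, -0.1, -1, 0, 60]
    - [0, 0, 0, -0.1, -1, 0, 60]
    - [0, 0, 0, -0.1, -1, 0, 60]
    - [0, 0, 0, -0.1, -1, 0, 60]
    - [0, 0, 0, -0.1, -1, 0, 60]
    - [0, 0, 0, -0.1, -1, 0, 60]

```text
t: 31.0
tool_pos: [0.5187, 0.1455, 0.167]
orientation: [0.148, -3.137, 0.0]
force: [0.3, 0.4, 0.2]
opening: 0.06
gripper_force: 0.0
```

>>> move_arm:
  plan:
    - [0, 0, 0, -0.1, -1, 0, 60]
    - [0, 0, 0, -0.1, -1, 0, 60]
    - [0, 0, 0, -0.1, -1, 0, 60]
    - [0, 0, 0, -0.1, -1, 0, 60]
    - [0, 0, 0, -0.1, -1, 0, 60]
    - [0, 0, 0, -0.1, -1, 0, 60]
    - [0, 0, 0, 0, -0.5, 0.5, 60]
    - [0, 0, 0, 0, 0, 1, 60]
    - [0, 0, 0, 0, 0, 0.7, 60]
    - [0, 0, 0, 0, 0, 0, 60]

```text
t: 32.0
tool_pos: [0.5461, -0.0132, 0.1082]
orientation: [0.147, -3.131, -0.002]
force: [0.2, -0.1, 0.4]
opening: 0.0602
gripper_force: 0.0
```

>>> move_arm:
  plan:
    - [0, 0, 0, 0, 0, 0, 60]
    - [0, 0, 0, 0, 0, 0, 60]
    - [0, 0, 0, 0, 0, 0, 60]
    - [0, 0, 0, 0, 0, 0, 60]
    - [0, 0, 0, 0, 0, 0, 60]
    - [0, 0, 0, 0, 0, 0, 60]
    - [0, 0, 0, 0, 0, 0, 60]
    - [0, 0, 0, 0, 0, 0, 60]
    - [0, 0, 0, 0, 0, 0, 60]
    - [0, 0, 0, 0, 0, 0, 60]

```text
t: 33.0
tool_pos: [0.5492, -0.0138, 0.1126]
orientation: [0.148, -3.138, -0.0]
force: [-0.4, 0.2, -0.0]
opening: 0.0601
gripper_force: 0.0
```

Run:
```python
from nav import *; from loc import locate
f,W=wcloud(); locate(f,W,.048,.06,'wr')
nav((.549,-.0137,.0325,95.2))
```

```text
wr red 5375 [ 0.5402 -0.0134  0.0542] size [0.109 0.03 ] ang 5.5
wr green 1361 [ 0.4956 -0.3444  0.0535] size [0.128 0.032] ang -0.7
wr blue 1076 [0.4788 0.3434 0.0543] size [0.128 0.032] ang -5.4
wr yellow 2159 [0.5046 0.2122 0.0544] size [0.096 0.032] ang 7.5
t 33.05 pos [ 0.5492 -0.0138  0.1126] yaw 95.4 tilt [-0.0001  0.    ] op 0.0602 F [-0.2  0.4  0.9] g 0.0
(0.549, -0.0137, 0.0325, 95.2) turn [ 0.   -0.    0.03] shift after turn [0.01 0.   3.2 ] | shift before turn [0.01 0.   3.2 ]
```

>>> move_arm:
  plan:
    - [0, 0, 0, 0, 0, 0.4, 60]
    - [0, 0, 0, 0, 0, 0.6, 60]
    - [0, 0, 0, 0, 0, 0.7, 60]
    - [0, 0, 0, 0, 0, 0.7, 60]
    - [0, 0, 0, 0, 0, 0.5, 60]
    - [0, 0, 0, 0, 0, 0.3, 60]
    - [0, 0, 0, 0, 0, 0, 60]
    - [0, 0, 0, 0, 0, 0, 60]
    - [0, 0, 0, 0, 0, 0, 25]
    - [0, 0, 0, 0, 0, 0, 25]

```text
t: 34.05
tool_pos: [0.55, -0.0139, 0.0336]
orientation: [-0.148, 3.136, -0.0]
force: [-0.7, 1.0, 0.1]
opening: 0.0487
gripper_force: 0.0
```

>>> move_arm:
  plan:
    - [0, 0, 0, 0, 0, 0, 25]
    - [0, 0, 0, 0, 0, 0, 25]
    - [0, 0, 0, 0, 0, 0, 25]
    - [0, 0, 0, 0, 0, -0.1, 25]
    - [0, 0, 0, 0, 0, -0.3, 25]
    - [0, 0, 0, 0, 0, -0.6, 25]
    - [0, 0, 0, 0, 0, -0.9, 25]
    - [0, 0, 0, 0, 0, -1, 25]
    - [0, 0, 0, 0, 0, -1, 25]
    - [0, 0, 0, 0, 0, -1, 25]

```text
t: 35.05
tool_pos: [0.5493, -0.0138, 0.1575]
orientation: [-0.148, 3.137, -0.0]
force: [1.0, -0.4, -2.4]
opening: 0.0299
gripper_force: 30.0
```

Run:
```python
from nav import *
nav((.4408,-.2205,.15,98))
```

```text
t 35.05 pos [ 0.5493 -0.0138  0.1575] yaw 95.4 tilt [ 0.001  -0.0002] op 0.0299 F [ 1.  -0.4 -2.4] g 30.0
(0.4408, -0.2205, 0.15, 98) turn [-0.    0.01 -0.43] shift after turn [ 5.45 -7.58  0.3 ] | shift before turn [ 5.1  -7.82  0.3 ]
```

>>> move_arm:
  plan:
    - [0, 0, 0, 0.4, -0.6, 0, 25]
    - [0, 0, 0, 0.6, -0.9, 0, 25]
    - [0, 0, 0, 0.6, -0.9, 0, 25]
    - [0, 0, 0, 0.6, -0.9, 0, 25]
    - [0, 0, 0, 0.6, -0.9, 0, 25]
    - [0, 0, 0, 0.6, -0.9, 0, 25]
    - [0, 0, 0, 0.6, -0.9, 0, 25]
    - [0, 0, 0, 0.6, -0.9, 0, 25]
    - [0, 0, 0, 0.5, -0.9, 0, 25]
    - [0, 0, -0.45, 0, 0, 0, 25]

```text
t: 36.05
tool_pos: [0.4396, -0.2226, 0.1566]
orientation: [-0.218, 3.133, -0.003]
force: [0.4, 0.2, -3.1]
opening: 0.0298
gripper_force: 30.0
```

>>> move_arm:
  plan:
    - [0, 0, 0, 0, 0, 0.6, 25]
    - [0, 0, 0, 0, 0, 0.8, 25]
    - [0, 0, 0, 0, 0, 0.5, 25]
    - [0, 0, 0, 0, 0, 0, 25]
    - [0, 0, 0, 0, 0, 0, 25]
    - [0, 0, 0, 0, 0, 0, 25]
    - [0, 0, 0, 0, 0, 0, 25]
    - [0, 0, 0, 0, 0, 0, 25]
    - [0, 0, 0, 0, 0, 0, 25]
    - [0, 0, 0, 0, 0, 0, 25]

```text
t: 37.05
tool_pos: [0.4407, -0.22, 0.1078]
orientation: [-0.222, 3.133, -0.0]
force: [-0.3, -0.7, -3.5]
opening: 0.0299
gripper_force: 30.0
```

Run:
```python
from nav import *; from loc import locate
nav((.4408,-.2205,.0345,98))
f,W=wcloud(); save('w6',f); locate(f,W,-.004,.012,'plate'); locate(f,W,.09,.15,'held')
```

```text
t 37.05 pos [ 0.4407 -0.22    0.1078] yaw 98.1 tilt [ 0.0003 -0.0002] op 0.0299 F [-0.3 -0.7 -3.5] g 30.0
(0.4408, -0.2205, 0.0345, 98) turn [-0.    0.    0.02] shift after turn [ 0.   -0.02  2.93] | shift before turn [ 0.   -0.02  2.93]
plate red 1011 [ 0.3777 -0.2277  0.0062] size [0.061 0.021] ang -82.4
plate red 138 [ 0.44   -0.2493  0.0061] size [0.055 0.003] ang 6.4
plate red 144 [ 0.4316 -0.1905  0.0062] size [0.055 0.002] ang 8.0
plate green 87 [ 0.4273 -0.345   0.0061] size [0.016 0.01 ] ang 38.9
plate green 495 [ 0.481  -0.3272  0.006 ] size [0.03  0.024] ang 0.2
plate yellow 210 [0.4546 0.2061 0.0067] size [0.062 0.019] ang -88.2
held red 8142 [ 0.411  -0.2232  0.1291] size [0.068 0.031] ang 7.5
held red 1620 [ 0.4722 -0.215   0.129 ] size [0.03  0.021] ang -82.2
```

View pics/w6.png

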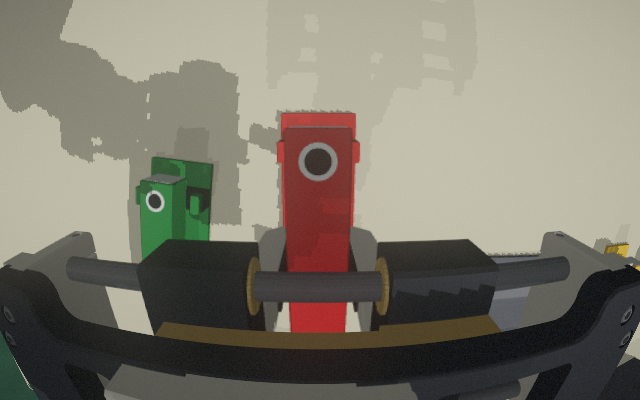

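The red jaw (318,210) is centred over the red plate (318,120), its lugs even at (281,150) and (357,150).

>>> move_arm:
  plan:
    - [0, 0, 0, 0, 0, 0.4, 25]
    - [0, 0, 0, 0, 0, 0.6, 25]
    - [0, 0, 0, 0, 0, 0.6, 25]
    - [0, 0, 0, 0, 0, 0.5, 25]
    - [0, 0, 0, 0, 0, 0.4, 25]
    - [0, 0, 0, 0, 0, 0.25, 25]
    - [0, 0, 0, 0, 0, 0.1, 25]
    - [0, 0, 0, 0, 0, 0.08, 25]
    - [0, 0, 0, 0, 0, 0, 25]
    - [0, 0, 0, 0, 0, 0, 25]

```text
t: 38.1
tool_pos: [0.441, -0.2202, 0.0349]
orientation: [-0.222, 3.133, -0.001]
force: [-1.0, -0.0, -3.4]
opening: 0.03
gripper_force: 30.0
```

>>> move_arm:
  plan:
    - [0, 0, 0, 0, 0, 0, 60]
    - [0, 0, 0, 0, 0, 0, 60]
    - [0, 0, 0, 0, 0, 0, 60]
    - [0, 0, 0, 0, 0, 0, 60]
    - [0, 0, 0, 0, 0, -0.3, 60]
    - [0, 0, 0, 0, 0, -1, 60]
    - [0, 0, 0, 0, 0, -1, 60]
    - [0, 0, 0, 0, 0, -1, 60]
    - [0, 0, 0, 0, 0, -0.8, 60]
    - [0, 0, 0, 0, 0, 0, 60]

```text
t: 39.1
tool_pos: [0.4427, -0.2212, 0.1409]
orientation: [-0.222, 3.129, -0.006]
force: [0.1, -0.6, 0.6]
opening: 0.06
gripper_force: 0.0
```

Run:
```python
from nav import *; from loc import locate
f,W=wcloud(); locate(f,W,.048,.06,'wr')
f,W=cloud('scene'); locate(f,W,.048,.06,'sc'); save('s9',f)
f,W=cloud('side'); locate(f,W,.048,.06,'sd')
nav()
```

```text
wr red 4749 [ 0.44   -0.2192  0.0542] size [0.127 0.03 ] ang 8.0
wr green 1248 [ 0.4639 -0.3453  0.0539] size [0.062 0.03 ] ang 1.2
sc red 322 [ 0.4413 -0.2196  0.0545] size [0.131 0.032] ang 6.8
sc green 261 [ 0.4965 -0.3459  0.0545] size [0.128 0.031] ang -0.1
sc blue 793 [0.4782 0.3423 0.0542] size [0.129 0.031] ang -6.2
sc yellow 673 [0.5205 0.2124 0.0542] size [0.13  0.031] ang 7.1
sd red 406 [ 0.4414 -0.2221  0.053 ] size [0.128 0.035] ang 8.3
sd green 241 [ 0.496  -0.3469  0.0532] size [0.122 0.026] ang 0.4
sd yellow 128 [0.5492 0.2127 0.0535] size [0.071 0.039] ang 14.0
t 39.25 pos [ 0.4403 -0.2197  0.1361] yaw 98.1 tilt [-0.0007  0.0004] op 0.06 F [-1.2 -0.5 -0.4] g 0.0
```

View pics/s9.png

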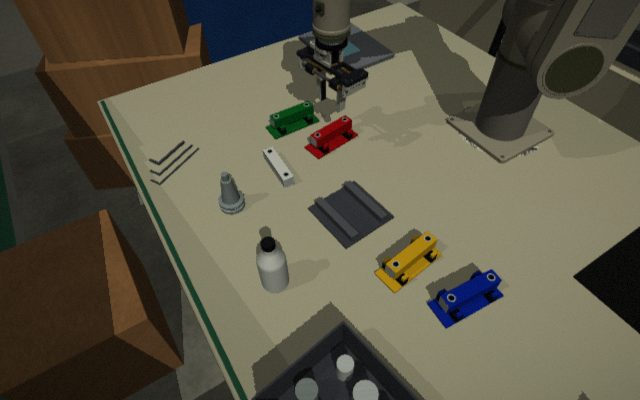

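All four jaws lie in their cradles: green (292,117), red (331,135), yellow (410,257) and blue (470,293). The battens are empty, the bystanders are where they stood, and the gripper is clear.

```bash
python3 -c "
from plant import *
print(close_job())"
```

```text
the job is handed in; nothing more can be done
None
```

All four jaws are in the cradles of their own colour, the upper pair placed before I touched the lower pair, and the job was handed in at about 39 s; no verdict came back.

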